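# Clear a jammed marker from the filling-line feeder

### The arm

A 6-joint arm with a two-finger parallel gripper is mounted at the origin on the work surface. World frame = base frame: x ahead of the robot, y to its left, z up, the work surface at z = 0. Lengths are in mm, angles in rad, forces in N, time in s.
With the tool pointing down it reaches from about 275 to 750 mm from the base axis. Payload 10.2 kg.
Tool frame: the origin (TCP) lies at the very end of the fingers, on their centre line; the grasp point (between the pads) lies 19 mm behind it; z points along the fingers, y is the line along which they close (so a half turn about z gives the same grasp; the last joint's range is limited). The gripper opens to 85 mm and grips with 20 to 120 N. Pads are 22 mm wide; open, the fingers measure 114 mm over their backs; the gripper's body (76 mm by 85 mm) begins 54 mm behind the grasp point. The pads swing forward as they close: fully open they stand 13 mm farther back than shut.
Start: joints at [1.084, 0.313, 1.498, -0, 1.331, -0.223], TCP at [136.907, 506.841, 231.294] pointing down, gripper open.
Joint ranges: [-2.94, 2.94], [-0.97, 2.17], [0.19, 2.56], [-1.23, 4.37], [0.02, 3.11], [-2.88, 2.88]. Speed limits (rad/s): [2.39, 2.39, 3.01, 3.14, 3.14, 3.14].

### API

Orientations are given as a unit quaternion [w, x, y, z].
In Python, from rig import monitor, eyes, job gives the robot as it stands. The module is installed in compiled form; this text tells all that it offers.
- The arm moves only by the tool send_rows, never from a script. Its argument "targets" is one flat list of numbers, 7 for each row, row after row: the turn, a rotation vector about the tool's x, y, z in degrees, then the shift along the tool's x, y, z in units of 60 mm (1.0 is 60 mm), then the opening, from -1 (shut) to 1 (fully open), so that 0 is half open. A call has 1 to 5 rows; each row shifts and turns the commanded pose from where the row before left it, along the tool's axes as they then stand; what a row does not reach is not made up. A row lasts 1/8 s, in which the tool goes at most 62.5 mm and 10.7 degrees, less where a joint would pass 70% of its speed; a pose out of reach is approached as far as the arm can. A call is refused whole if a number of a shift passes 1 or a number of a turn 10.7, either way. A call with a gripper value outside its range is refused whole. The fingers move at their own pace and stop on an object; "newtons" is the grip in N (left out, the last holds). Time passes only in rows, so rows that do not move let the fingers close. It gives the time, the measured TCP pose, the force, the opening and the grip force at its end, in the units of the state.
- monitor.sense(): the state, without advancing time (a new reading comes with each control period).
- eyes.capture(name): name is "scene" or "top" or "wrist"; returns a dict with "img" (400x640x3 uint8, red, green, blue), "K" (3x3 intrinsics, pixels), "distortion" ([k1, k2, p1, p2, k3] as OpenCV has them; the pictures are not rectified), "R" (3x3) and "t" (3): a world point X has camera coordinates R X + t. Camera axes: x right, y down, z forward; pixel columns grow to the right and rows downward; lengths in mm; the calibration is good to about 2 mm. A picture is of the moment at which its call begins. There is no depth.
- job.finish_job(): hands the job in; it is judged then, once.
The state is a dict: "time_s": time; "joints": joint angles; "dq": joint speeds; "tau": joint torques, N m; "eef_pos": TCP position; "ee_rot": TCP orientation; "force": force on the tool from outside, world axes, zero at the start; "wrist_torque": the same for the moment, N m; "grip_width": opening from 0.0 (shut) to 1.0 (fully open); "grip_force": force on a finger pad.
Only numpy, scipy, OpenCV 4.12 (cv2) and the standard library are available. Lean on these libraries where they do the work, as an engineer would, in place of code of your own. Each camera call takes 0.05 s, during which the arm holds its last target. There are 200 camera calls.

### The job

Stop the marker feeder with the red button, then press its orange snap tab inward towards the lip and, keeping it pressed, lift the teal cover off and set it down (not drop it) flat, right way up, in the middle of the black rubber mat. Then lift the jammed marker out of the feeder and set it down (not drop it) inside the blue reject tray; let go of everything and leave it lying still. Do not press the green start button and do not push the spare marker, jar, bowl, screwdriver or tape roll about.

Things in the scene. Friction and masses are not known exactly. Their poses are not given: they have to be found in the camera images.
- stop_top (a point): centre of the top of the red stop button (34 mm wide, top 63 mm above the table) on a yellow box 70 x 70 x 45 mm. Spring return; it is pressed straight down 6 mm, which takes 5 N fully down. The red and green boxes may change places.
- stop (a joint): travel of the red button in m: 0 up, 0.006 fully down; it counts as pressed beyond 0.004, kept for a tenth of a second
- start_top (a point): centre of the top of the green start button, same size, on a grey box; not to be pressed
- start (a joint): travel of the green button in m: 0 up, 0.006 fully down
- feeder: paint-splashed cream trough fixed to the bench, 150 (its x) x 96 (its y) x 60 mm tall, walls 6 mm, inside 138 x 84 mm, floor 8 mm above the table. Origin: centre of its underside. A ridge in the middle of its +y side holds the hook of the cover's tab. Inside, two pairs of ribs 32 mm either side of the middle carry the jammed marker along x; between them the marker's sides are free.
- cover: teal cap on the feeder, 162 (its x) x 108 mm (its y), 24 mm deep, 145 g. Origin: centre of its skirt's lower edge, 40 mm above the table while on the feeder; z up. Its flat top face is 24 mm above the origin. On the top stand a rigid lip and the snap tab that hooks it to the feeder. With the tab pressed it lifts straight up and is clear of the feeder after 20 mm. It sits with 3 mm play.
- cover_lip (a point): top middle of the rigid teal lip on the cover: 34 mm wide (along x), 3 mm thick, 32 mm above the top face, between y = +20 mm (the face that one finger presses) and y = +23 mm of the cover
- tab_tip (a point): top middle of the orange snap tab (22 mm wide, about 33 mm above the cover's top face, 3 mm thick). It rocks about the cover's +y edge (y = +48 mm, level with the top face): at rest it leans outward, outer face of its tip near y = +60 mm; pressed fully inward (towards the lip) it stands upright, outer face at y = +49.5 mm. About 7 N press it fully.
- cover_grip (a point): point on the cover at x = 0, y = +35 mm, 24 mm above its top face, midway between the lip's inner face and the pressed tab: a good grasp point, fingers closing along the cover's y, one on the lip and one on the tab. Over both it measures about 42 mm at rest and 30 mm with the tab fully pressed. A squeeze of 30 to 40 N presses the tab and holds the cover for lifting.
- tab (a joint): angle of the snap tab in rad: 0 at rest (hooked), 0.30 fully pressed in; the hook is free beyond 0.15
- jammed: the jammed marker: white and green barrel with aluminium end, 100 mm long, 18 mm thick, 40 g. It lies in the feeder along the feeder's x, hidden under the cover at first, its axis 36 mm above the table. Origin: middle of its axis; x along the barrel.
- mat: black rubber mat fixed to the table, 220 mm (x) x 170 mm (y), 4 mm thick. Origin: centre of its underside. Mat and tray may change sides.
- tray: blue open reject tray, fixed, 210 mm (x) x 150 mm (y) x 40 mm tall, walls and floor 5 mm. Origin: centre of its underside.
- spare: bystander, leave alone: loose spare marker like the jammed one, but with a black pocket clip; it lies on the table, not in the feeder
- ink: bystander, leave alone: small jar with black cap, 54 mm wide, 100 mm tall
- caps: bystander, leave alone: small clear bowl, 70 mm wide, 50 mm tall
- driver: bystander, leave alone: screwdriver lying on the table
- tape: bystander, leave alone: brown roll of tape lying flat, 90 mm wide, 25 mm tall
Not all that is in view belongs to the job. Of the things shaped like the cover, the teal one is meant.

How it is judged (in metres and radians):
On the way, in this order (a step that is already met when the one before it is completed fails the run):
1. the red stop button is pressed more than 4 mm (value of joint stop above 0.004 m), for 0.1 s.
2. with the snap tab pressed past 0.15 rad by the fingers, the cover is more than 10 mm above its seat on the feeder (value of joint tab above 0.15 rad and z of cover in the frame of feeder above 0.05 m and contact force between the fingers and cover above 1 N and horizontal distance between cover and feeder below 0.1 m), for 0.05 s.
3. the cover, still held by the fingers, is over the mat (centres within 60 mm), level, its skirt less than 20 mm above the mat (horizontal distance between cover and mat below 0.06 m and angle between cover's own z axis and vertical below 0.08 rad and z of cover in the frame of mat below 0.024 m and contact force between the fingers and cover above 0.5 N), for 0.05 s.
4. the marker is lifted out of the feeder, its middle more than 80 mm above the table, in the fingers (height (world z) of jammed above 0.08 m and contact force between the fingers and jammed above 0.5 N), for 0.1 s.
5. the marker, still held by the fingers, is inside the tray with its middle less than 50 mm above the table (x of jammed in the frame of tray between -0.1 and 0.1 m and y of jammed in the frame of tray between -0.07 and 0.07 m and height (world z) of jammed below 0.05 m and contact force between the fingers and jammed above 0.5 N), for 0.05 s.
At the end, for the whole second after the job is handed in: The cover lies still on the mat, right way up and level within 0.08 rad, its centre within 60 mm of the mat's; the jammed marker lies in the tray, its middle inside the walls and less than 30 mm above the table, moving slower than 30 mm/s (horizontal distance between cover and mat below 0.06 m and angle between cover's own z axis and vertical below 0.08 rad and z of cover in the frame of mat between 0 and 0.01 m and z of cover_grip in the frame of mat above 0.04 m and linear speed of cover below 0.02 m/s and x of jammed in the frame of tray between -0.1 and 0.1 m and y of jammed in the frame of tray between -0.07 and 0.07 m and height (world z) of jammed below 0.03 m and linear speed of jammed below 0.03 m/s); the robot touches nothing.
It fails at once if the green start button is pressed more than 3 mm (value of joint start above 0.003 m).
It fails at once if a bystander (spare marker, jar, bowl, screwdriver or tape roll) is moved more than 30 mm (distance of any of spare, ink, caps, driver, tape from where it was at the start of the episode above 0.03 m).
It also fails if it takes over 61 s, if anything falls off the work surface, if the arm or the gripper's body presses on something with over 40 N, if the wrist force passes 120 N, or if a joint passes its speed limit or range.

## Working session

There is one attempt and no reset: what is moved stays moved. The work goes in short steps, Python scripts to look and compute and a tool call to move; the robot and the scene stay as the last step left them, time stands still between calls to the robot, and variables do not carry over. Pictures are saved under pics/ and viewed, at most 10 in all, crops included, and the job is handed in when it is done.

Besides the shell and the picture viewer there is one more tool, called after "Request:" as name(argument=value, ...) on one line, values as JSON. send_rows: Moves the arm, as the interface text tells. Its arguments: {"type":"object","properties":{"targets":{"type":"array","items":{"type":"number"}},"newtons":{"type":"number"}},"required":["targets"]}

```bash
mkdir -p pics; cat > h.py <<'E'
import numpy as np,cv2
from rig import monitor,eyes,job
def cap(n,f=None):
    c=eyes.capture(n)
    if f: cv2.imwrite('pics/'+f,c['img'][:,:,::-1])
    return c
def ray(c,uv):
    K=np.array(c['K'],float);D=np.array(c['distortion'],float);R=np.array(c['R']);t=np.array(c['t']).ravel()
    p=cv2.undistortPoints(np.array(uv,float).reshape(1,1,2),K,D).ravel()
    return -R.T@t, R.T@np.array([p[0],p[1],1])
def onz(c,uv,z):
    o,d=ray(c,uv);return o+d*(z-o[2])/d[2]
def tri(c1,p1,c2,p2):
    o1,d1=ray(c1,p1);o2,d2=ray(c2,p2);d1/=np.linalg.norm(d1);d2/=np.linalg.norm(d2)
    s=np.linalg.lstsq(np.c_[d1,-d2],o2-o1,rcond=None)[0]
    a=o1+d1*s[0];b=o2+d2*s[1];return (a+b)/2,np.linalg.norm(a-b)
E
python3 - <<'E'
from h import *
import pickle
cs={n:cap(n,n+'0.png') for n in('scene','top','wrist')}
pickle.dump(cs,open('c0.pkl','wb'))
for n,c in cs.items(): 
    R=np.array(c['R']);print(n,(-R.T@np.array(c['t']).ravel()).round(),R[2].round(2))
print(monitor.sense())
E
```

```text
scene [ 953. -650.  922.] [-0.41  0.56 -0.72]
top [ 296.   11. 1403.] [ 0.16 -0.02 -0.99]
wrist [ 71. 525. 374.] [ 0.26 -0.07 -0.96]
{'time_s': 0.15, 'joints': array([ 1.08359882e+00,  3.13307493e-01,  1.49822652e+00, -1.06788115e-05,
        1.33098223e+00, -2.23423097e-01]), 'dq': array([-0.00083748, -0.00216182, -0.00257951, -0.00045245, -0.00045455,
       -0.00049247]), 'tau': array([ 2.29492689e-03, -4.12360704e+01, -2.59799176e+01, -1.14224249e-04,
        3.13689605e-03,  1.90449708e-05]), 'eef_pos': array([136.82211558, 506.67375539, 230.88726001]), 'ee_rot': array([-1.55788046e-04,  1.31503918e-01,  9.91315543e-01, -4.34755534e-04]), 'force': array([-0.43670597,  0.2674977 ,  0.87835251]), 'wrist_torque': array([-0.05500951, -0.01539097,  0.00415361]), 'grip_force': 0.0, 'grip_width': 0.9978184699349542}
```

View pics/scene0.png

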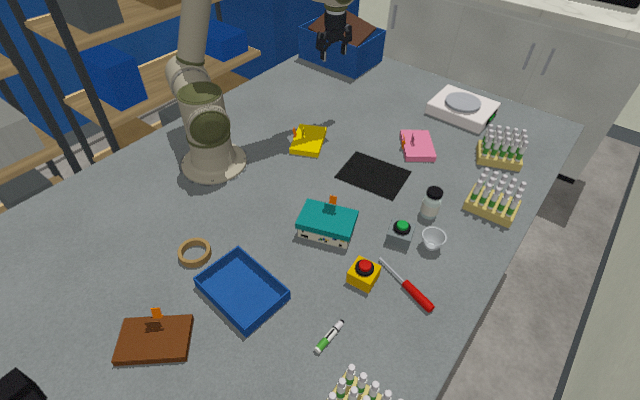

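View pics/top0.png

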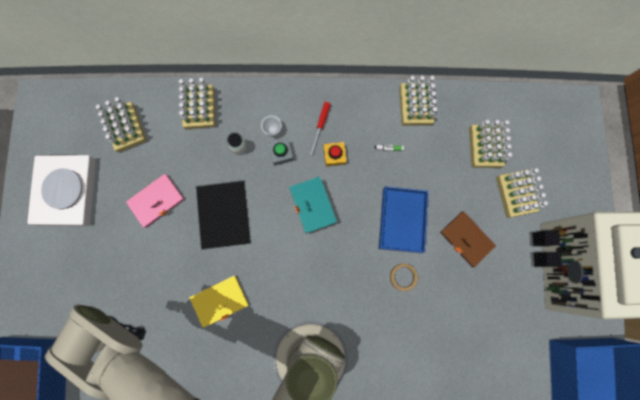

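Scene view: the teal cover is at (327,218), with look-alikes yellow (309,140), pink (417,145) and brown (153,340). The red button is at (365,269) on the yellow box and the green one at (402,228) on the grey box. The mat is at (373,174) and the tray at (242,290). Top view: teal (314,205), red (336,152), mat (223,214), tray (404,219). I choose teal and the red button on yellow.

```bash
cat >> h.py <<'E'
def mask(c,lo,hi,roi=None):
    h=cv2.cvtColor(c['img'],cv2.COLOR_RGB2HSV);m=cv2.inRange(h,np.array(lo),np.array(hi))
    if roi:
        k=np.zeros_like(m);x0,y0,x1,y1=roi;k[y0:y1,x0:x1]=255;m&=k
    return m
def big(m):
    cs=cv2.findContours(m,cv2.RETR_EXTERNAL,cv2.CHAIN_APPROX_NONE)[0];return max(cs,key=cv2.contourArea)
def cen(k):
    M=cv2.moments(k);return np.array([M['m10'],M['m01']])/M['m00']
E
python3 - <<'E'
from h import *
import pickle
cs=pickle.load(open('c0.pkl','rb'));s,t=cs['scene'],cs['top']
def rep(n,lo,hi,rs,rt,z):
    a=big(mask(s,lo,hi,rs));b=big(mask(t,lo,hi,rt));
    p,q=cen(a),cen(b);print(n,cv2.contourArea(a),cv2.contourArea(b),p.round(1),q.round(1),'tri',[x.round(1) if hasattr(x,'round') else x for x in tri(s,p,t,q)],'planes',onz(s,p,z).round(1),onz(t,q,z).round(1))
    r=cv2.minAreaRect(b);c4=cv2.boxPoints(r);w=np.array([onz(t,x,z)[:2] for x in c4]);print('  box',w.round(0).tolist(),'ang',[round(float(np.degrees(np.arctan2(*(w[i+1]-w[i])[::-1]))),1) for i in (0,1)],np.linalg.norm(np.diff(w,axis=0),axis=1).round())
rep('red',(0,150,60),(6,255,255),(350,255,380,285),(322,140,350,165),60)
rep('green',(45,120,40),(80,255,255),(388,218,415,240),(270,140,292,162),60)
rep('teal',(83,100,50),(97,255,255),(280,180,370,260),(280,170,345,240),64)
rep('orange',(7,150,100),(18,255,255),(322,190,345,212),(285,195,305,220),90)
rep('mat',(0,0,0),(179,255,50),(325,145,420,205),(190,170,260,255),4)
rep('tray',(100,120,40),(120,255,255),(185,240,300,345),(370,175,440,260),20)
for n,c,r in(('s',s,(285,185,370,255)),('t',t,(250,100,360,240))):
    x0,y0,x1,y1=r;globals()[n+'i']=cv2.resize(c['img'][y0:y1,x0:x1],None,fx=4,fy=4)
w=si.shape[1]+ti.shape[1];o=np.zeros((max(si.shape[0],ti.shape[0]),w,3),np.uint8);o[:si.shape[0],:si.shape[1]]=si;o[:ti.shape[0],si.shape[1]:]=ti
cv2.imwrite('pics/crop1.png',o[:,:,::-1]);print(o.shape)
E
```

```text
red 104.5 75.5 [364.6 265.5] [335.1 151.3] tri [array([682.8, -81.3,  60.8]), np.float64(1.5)] planes [683.1 -80.2  60. ] [682.5 -81.8  60. ]
  box [[697.0, -65.0], [698.0, -99.0], [666.0, -98.0], [666.0, -65.0]] ang [-89.5, 179.5] [34. 31. 34.]
green 89.5 80.5 [402.  225.1] [279.8 148.7] tri [array([689.9, 103.9,  61.4]), np.float64(0.6)] planes [689.7 105.4  60. ] [690.  103.8  60. ]
  box [[706.0, 120.0], [706.0, 87.0], [672.0, 86.0], [672.0, 120.0]] ang [-89.6, -179.1] [34. 35. 33.]
teal 1709.5 1518.0 [326.8 219.5] [312.9 204.5] tri [array([503.1,  -7.5,  52.1]), np.float64(1.8)] planes [509.8 -15.6  64. ] [500.6  -7.9  64. ]
  box [[559.0, 71.0], [598.0, -31.0], [444.0, -86.0], [407.0, 15.0]] ang [-69.5, -160.5] [110. 164. 108.]
orange 38.5 0.5 [332.5 199.4] [296.7 208.3] tri [array([484.8,  44.7,  83.2]), np.float64(0.0)] planes [488.6  39.1  90. ] [483.9  44.5  90. ]
  box [[485.0, 47.0], [485.0, 43.0], [479.0, 43.0], [478.0, 47.0]] ang [-89.7, -179.5] [3. 6. 3.]
mat 1897.0 2794.0 [373.4 175.1] [222.7 214.7] tri [array([475.3, 301. ,  -3.7]), np.float64(3.6)] planes [480.4 294.6   4. ] [472.9 298.3   4. ]
  box [[569.0, 397.0], [589.0, 233.0], [379.0, 204.0], [360.0, 364.0]] ang [-83.3, -172.1] [165. 212. 161.]
tray 4640.5 2666.0 [242.  289.8] [403.5 219.5] tri [array([ 459.3, -315.7,   14.9]), np.float64(3.3)] planes [ 463.3 -316.4   20. ] [ 457.6 -315.7   20. ]
  box [[359.0, -229.0], [571.0, -250.0], [560.0, -407.0], [348.0, -383.0]] ang [-5.4, -93.8] [212. 157. 214.]
(560, 780, 3)
```

View pics/crop1.png

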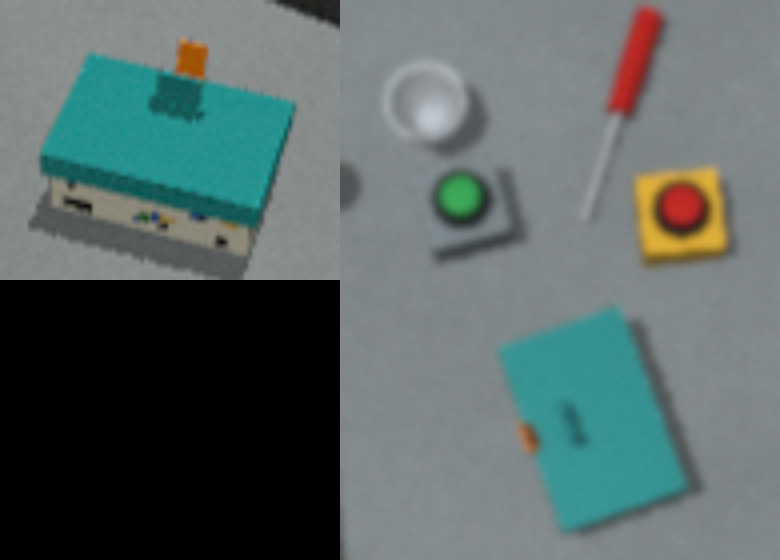

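The crop confirms it: the teal cover has its orange tab at (527,437), the lip at (572,425), and the red button sits on the yellow box at (682,207). Next I turn the tool to the cover's yaw and head for the button.

Request:
send_rows(targets=[0, 0, -10, 0, 0, 0, -1, 0, 0, -10, 0, 0, 0, -1, 0, 0, -10, 0, 0, 0, -1, 0, 0, -4.6, 0, 0, 0, -1, 0, 0, 0, -0.38, -0.88, 0, -1], newtons=30)

```text
time_s: 0.78
eef_pos: [175.1, 465.2, 230.8]
ee_rot: [-0.0, -0.172, 0.985, -0.0]
force: [1.4, 0.5, -0.1]
grip_width: 0.003
grip_force: 0.0
```

Request:
send_rows(targets=[0, 0, 0, -0.38, -0.88, 0, -1, 0, 0, 0, -0.38, -0.88, 0, -1, 0, 0, 0, -0.38, -0.88, 0, -1, 0, 0, 0, -0.38, -0.88, 0, -1, 0, 0, 0, -0.38, -0.88, 0, -1])

```text
time_s: 1.4
eef_pos: [372.5, 252.2, 231.3]
ee_rot: [0.0, -0.169, 0.986, 0.0]
force: [1.0, 0.4, 0.3]
grip_width: -0.002
grip_force: 0.0
```

Request:
send_rows(targets=[0, 0, 0, -0.38, -0.88, 0, -1, 0, 0, 0, -0.38, -0.88, 0, -1, 0, 0, 0, -0.38, -0.88, 0, -1, 0, 0, 0, -0.38, -0.88, 0.5, -1, 0, 0, 0, 0, 0, 0, -1])

```text
time_s: 2.02
eef_pos: [527.1, 84.1, 199.6]
ee_rot: [-0.002, -0.167, 0.986, 0.0]
force: [0.4, -0.2, 0.3]
grip_width: -0.002
grip_force: 0.0
```

```bash
cat >> h.py <<'E'
from scipy.spatial.transform import Rotation as Ro
def rot():
    q=monitor.sense()['ee_rot'];return Ro.from_quat([q[1],q[2],q[3],q[0]]).as_matrix()
def to(x,y,z):
    s=monitor.sense();d=rot().T@(np.array([x,y,z])-s['eef_pos'])/60
    print('t',s['time_s'],'pos',s['eef_pos'].round(1),'units',d.round(3),'yaw_y',np.degrees(np.arctan2(rot()[1,1],rot()[0,1])).round(1),'F',s['force'].round(1),'grip',s['grip_width'],s['grip_force'])
E
python3 -c "
from h import *
to(683,-81,75);print(rot().round(3))
c=cap('wrist','w1.png')"
```

```text
t 2.025 pos [527.1  84.1 199.6] units [-1.555 -3.457  2.065] yaw_y 109.3 F [ 0.4 -0.2  0.3] grip -0.001905499638263399 0.0
[[-0.944 -0.33  -0.005]
 [-0.33   0.944 -0.   ]
 [ 0.004  0.001 -1.   ]]
```

View pics/w1.png

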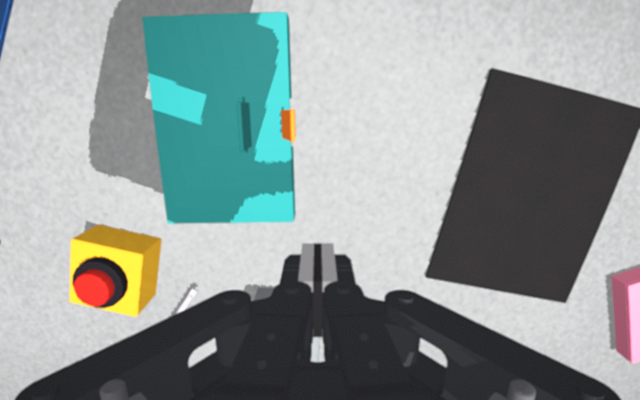

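Wrist view: the cover's corners are near (144,16), (289,13), (295,222) and (167,222), the tab at (288,125), the lip at (246,125), red at (95,283), and mat corners at (490,69), (427,277) and (566,301).

```bash
python3 - <<'E'
from h import *
import pickle
w=cap('wrist');t=pickle.load(open('c0.pkl','rb'))['top'];s=pickle.load(open('c0.pkl','rb'))['scene']
k=big(mask(w,(0,180,80),(6,255,255),(60,250,130,320)));p=cen(k);print('red',p,onz(w,p,61).round(1),tri(w,p,t,(335.1,151.3)),tri(w,p,s,(364.6,265.5)))
m=mask(w,(80,60,40),(98,255,255),(100,0,310,240));m=cv2.morphologyEx(m,cv2.MORPH_CLOSE,np.ones((15,15)))
k=cv2.convexHull(big(m));a=cv2.approxPolyDP(k,8,True)[:,0];print(a.tolist());
for x in a: print(onz(w,x,64).round(1))
o=big(mask(w,(5,150,100),(20,255,255),(270,90,310,150)));print('tab',cv2.boundingRect(o),cen(o),onz(w,cen(o),90).round(1), 'lip',onz(w,(246,125),85).round(1))
pickle.dump(w,open('w1.pkl','wb'))
E
```

```text
red [ 92.94346693 285.89361355] [682.  -79.7  61. ] (array([683.34135785, -81.44369445,  58.48674506]), np.float64(1.5543611213671764)) (array([682.86533049, -80.17196882,  59.92443533]), np.float64(0.09689460957312218))
[[283, 12], [291, 220], [167, 222], [141, 17]]
[407.6  17.5  64. ]
[558.3  73.7  64. ]
[595.4 -25.9  64. ]
[444.5 -82.2  64. ]
tab (280, 110, 12, 31) [284.43212851 123.65943775] [482.2  45.6  90. ] lip [492.7  19.   85. ]
```

Request:
send_rows(targets=[0, 0, 0, -0.39, -0.86, 0, -1, 0, 0, 0, -0.39, -0.86, 0, -1, 0, 0, 0, -0.39, -0.86, 0, -1, 0, 0, 0, -0.39, -0.86, 0.5, -1, 0, 0, 0, 0, 0, 0, -1])

```text
time_s: 2.75
eef_pos: [682.6, -76.7, 169.1]
ee_rot: [-0.003, -0.168, 0.986, 0.001]
force: [0.3, 0.6, 0.1]
grip_width: 0.003
grip_force: 0.0
```

```bash
python3 -c "
from h import *
to(683,-81,75)"
```

```text
t 2.75 pos [682.6 -76.7 169.1] units [ 0.01  -0.074  1.569] yaw_y 109.4 F [0.3 0.6 0.1] grip 0.003036154745055269 0.0
```

Request:
send_rows(targets=[0, 0, 0, 0.01, -0.07, 0.8, -1, 0, 0, 0, 0, 0, 0.7, -1, 0, 0, 0, 0, 0, 0.37, -1, 0, 0, 0, 0, 0, 0, -1, 0, 0, 0, 0, 0, 0, -1])

```text
time_s: 3.38
eef_pos: [683.7, -77.8, 63.5]
ee_rot: [0.001, -0.17, 0.985, -0.0]
force: [-1.8, 1.0, 2.6]
grip_width: -0.004
grip_force: 1.7
```

```bash
python3 -c "
from h import *
to(683,-81,57)"
```

```text
t 3.375 pos [683.7 -77.8  63.5] units [ 0.029 -0.046  0.108] yaw_y 109.6 F [-1.8  1.   2.6] grip -0.003921086301370829 1.7150035549639142
```

Request:
send_rows(targets=[0, 0, 0, 0, -0.04, 0.08, -1, 0, 0, 0, 0, 0, 0, -1])

```text
time_s: 3.62
eef_pos: [684.8, -79.3, 60.7]
ee_rot: [0.001, -0.17, 0.985, 0.001]
force: [-11.2, 11.0, 27.5]
grip_width: -0.002
grip_force: 13.3
```

Request:
send_rows(targets=[0, 0, 0, 0, 0, 0, -1])

```text
time_s: 3.75
eef_pos: [684.8, -79.4, 60.7]
ee_rot: [0.001, -0.17, 0.985, 0.001]
force: [-11.2, 10.4, 26.1]
grip_width: 0.002
grip_force: 13.0
```

```bash
python3 -c "
from h import *
c=cap('scene');to(683,-81,57)
cv2.imwrite('pics/press.png',cv2.resize(c['img'][230:300,320:410],None,fx=8,fy=8)[:,:,::-1])"
```

```text
t 3.8 pos [684.8 -79.3  60.7] units [ 0.038 -0.016  0.062] yaw_y 109.6 F [-11.4  10.2  26. ] grip -0.005845619638999785 13.02911760576535
```

View pics/press.png

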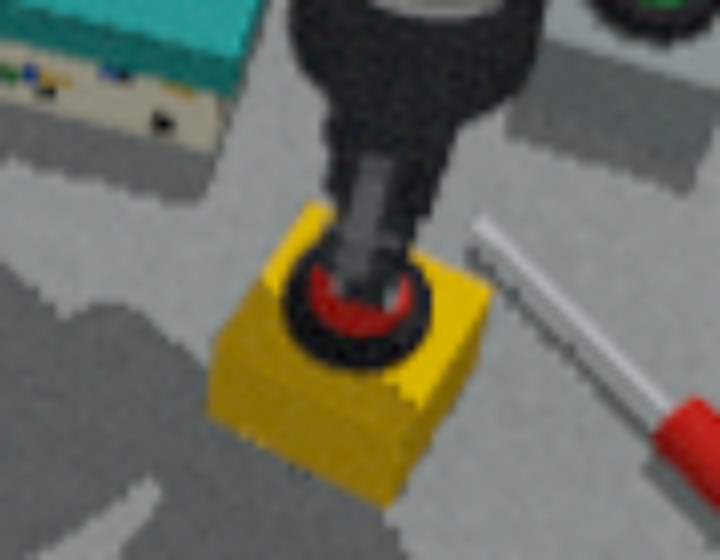

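The fingers sit on the button at crop (365,295), with red still showing in front of them. I'll check how far the red rim sank compared with the first picture.

```bash
python3 - <<'E'
from h import *
import pickle
s=pickle.load(open('c0.pkl','rb'))['scene'];c=cap('scene')
def pr(c,X): return cv2.projectPoints(np.array([X],float),cv2.Rodrigues(np.array(c['R'],float))[0],np.array(c['t'],float),np.array(c['K'],float),np.array(c['distortion'],float))[0].ravel().round(2)
print('tcp',pr(c,monitor.sense()['eef_pos']),'red up',pr(c,(683,-80.5,63)),'down',pr(c,(683,-80.5,57)))
for i in (s,c):
    a=i['img'].astype(int);r=(a[:,:,0]-a[:,:,1]).clip(0)
    print(r[255:280,358:372:2])
E
```

```text
tcp [365.41 265.5 ] red up [364.67 264.92] down [364.44 266.26]
[[ 26  13   0   0   0   0   0]
 [ 37  33  12   0   0   0   0]
 [ 34  36  33  14   0   0   0]
 [ 36  35  32  26  11   0   0]
 [ 36  29  36  62  38   7   0]
 [ 34  26 136 159 149  57  10]
 [  5 114 164 153 152 173  34]
 [  0 152 154 151 158 159 125]
 [  0 154 159 146 153 148 170]
 [ 31 158 147 148 148 153 156]
 [ 40 150 147 148 153 152 163]
 [ 41 146 148 149 153 152 160]
 [ 26 121 147 145 150 144 146]
 [  6  93 153 148 149 151 111]
 [  0  76 114 127 140 133  52]
 [  0  22  91 108 102  91   4]
 [  0   0  52  93  87  40   0]
 [  2   3   0   9   0   0   0]
 [  6   0   0   0   3   0   0]
 [ 21   0   0   3   2   0   6]
 [ 31  14   6   1   3   4  30]
 [ 32  32  20  14  22  30  37]
 [ 37  35  34  33  32  36  37]
 [ 35  36  35  35  34  35  33]
 [ 31  33  36  36  35  34  35]]
[[ 26  14   0   0   0   0   0]
 [ 37  33   4   0   0   0   2]
 [ 36  31   5   0   0   2   0]
 [ 36  18   0   0   0   0   1]
 [ 36  16   3   0   0   0   0]
 [ 31   0   0   0   0   0   0]
 [ 17   0   0   0   0   0   0]
 [  0   0   0   0   1   0   0]
 [  2  26   0   0   0   0   0]
 [ 14  85   0   0   0   0  50]
 [ 28 114   6   0   2   0 103]
 [ 37 110  13   0   0   0 126]
 [ 34 102  63  41   1   0 142]
 [  8 107 105 104  62  10 133]
 [  0  94 111 114 112  90  73]
 [  0  37 105 110 110 108   3]
 [  0   0  61 102  95  59   0]
 [  0   0   0  16   0   0   0]
 [  5   0   9   0   0   0   2]
 [ 18   1   6   2   0   0   6]
 [ 26  16   4   0   4  10  35]
 [ 29  26  22  19  20  35  37]
 [ 28  31  30  27  28  35  35]
 [ 30  29  30  29  29  29  33]
 [ 28  26  30  27  31  30  32]]
```

Request:
send_rows(targets=[0, 0, 0, 0.03, 0.02, 0.05, -1, 0, 0, 0, 0, 0, 0, -1])

```text
time_s: 4.1
eef_pos: [684.7, -79.3, 60.5]
ee_rot: [0.005, -0.17, 0.985, -0.001]
force: [-8.1, 11.0, 35.6]
grip_width: -0.001
grip_force: 18.3
```

Rigid now. Next I back off in small steps to see the spring's travel.

Request:
send_rows(targets=[0, 0, 0, 0, 0, -0.16, -1, 0, 0, 0, 0, 0, 0, -1])

```text
time_s: 4.35
eef_pos: [682.9, -80.9, 64.3]
ee_rot: [0.002, -0.17, 0.986, -0.001]
force: [1.4, 0.6, 3.9]
grip_width: -0.001
grip_force: 1.5
```

Request:
send_rows(targets=[0, 0, 0, 0, 0, -0.04, -1, 0, 0, 0, 0, 0, 0, -1])

```text
time_s: 4.6
eef_pos: [682.1, -81.4, 64.9]
ee_rot: [-0.0, -0.169, 0.986, 0.0]
force: [2.0, 1.5, 1.8]
grip_width: 0.003
grip_force: 1.3
```

Request:
send_rows(targets=[0, 0, 0, 0, 0, -0.04, -1, 0, 0, 0, 0, 0, 0, -1])

```text
time_s: 4.85
eef_pos: [681.8, -81.7, 67.1]
ee_rot: [-0.001, -0.169, 0.986, 0.0]
force: [0.6, 0.2, 1.0]
grip_width: 0.0
grip_force: 0.7
```

Request:
send_rows(targets=[0, 0, 0, 0, 0, -0.04, -1, 0, 0, 0, 0, 0, 0, -1])

```text
time_s: 5.1
eef_pos: [682.1, -81.6, 69.9]
ee_rot: [-0.0, -0.169, 0.986, -0.0]
force: [-0.1, -0.7, -0.4]
grip_width: -0.002
grip_force: 0.0
```

The spring followed the tool from 60.5 to about 67 mm, so the button was pressed fully; the tool's z reads about 4 mm high. Now to the cover.

Request:
send_rows(targets=[0, 0, 0, 0, 0, -0.7, -1, 0, 0, -0.7, 0.1, 0.1, -0.7, 0, 0, 0, 0, 0.58, 0.67, 0, 1, 0, 0, 0, 0.58, 0.67, 0, 1, 0, 0, 0, 0.58, 0.67, 0, 1])

```text
time_s: 5.72
eef_pos: [533.2, -0.0, 153.9]
ee_rot: [0.0, -0.175, 0.985, -0.0]
force: [1.2, -0.2, -0.3]
grip_width: 0.853
grip_force: 0.0
```

Request:
send_rows(targets=[0, 0, 0, 0.58, 0.69, 0, 1, 0, 0, 0, 0, 0, 0, 1, 0, 0, 0, 0, 0, 0, 1])

```text
time_s: 6.1
eef_pos: [488.7, 25.8, 154.4]
ee_rot: [0.001, -0.175, 0.985, -0.0]
force: [0.0, -0.0, 1.1]
grip_width: 1.004
grip_force: 0.0
```

```bash
python3 -c "
from h import *
to(489.5,28.7,71)
c=cap('wrist','w2.png')"
```

```text
t 6.1 pos [488.7  25.8 154.4] units [-0.027  0.041  1.39 ] yaw_y 110.2 F [ 0.  -0.   1.1] grip 1.0035434614032863 0.0
```

View pics/w2.png

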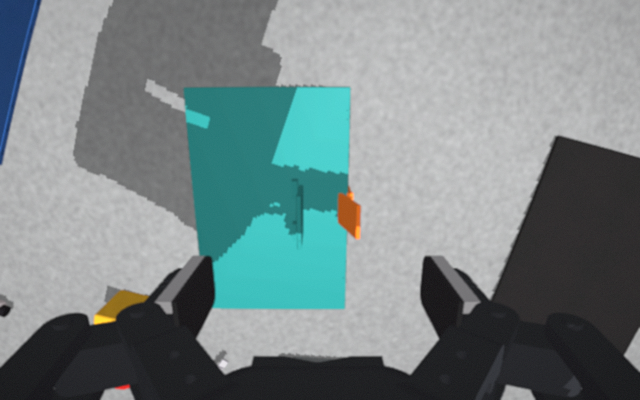

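Wrist view: open fingers straddle the lip (300,212) and the tab (349,213), with the finger midline near column 318. A quick two-view check of heights before descending.

```bash
python3 - <<'E'
from h import *
import pickle
w1=pickle.load(open('w1.pkl','rb'));w=cap('wrist');pickle.dump(w,open('w2.pkl','wb'))
P=[]
for c,r in((w1,(270,90,310,150)),(w,(330,180,370,245))):
    P.append(cen(big(mask(c,(5,150,80),(20,255,255),r))))
print('tab',P,tri(w1,P[0],w,P[1]))
Q=[]
for c,r in((w1,(100,0,310,240)),(w,(170,70,360,320))):
    m=mask(c,(80,60,30),(98,255,255),r);m=cv2.morphologyEx(m,cv2.MORPH_CLOSE,np.ones((15,15)))
    a=cv2.approxPolyDP(cv2.convexHull(big(m)),8,True)[:,0];Q.append(a);print(a.tolist(),[onz(c,x,64)[:2].round(1).tolist() for x in a])
E
```

```text
tab [array([284.43212851, 123.65943775]), array([349.35643318, 213.68728266])] (array([482.49768196,  45.22230804,  81.13137511]), np.float64(0.9248480928581518))
[[283, 12], [291, 220], [167, 222], [141, 17]] [[407.6, 17.5], [558.3, 73.7], [595.4, -25.9], [444.5, -82.2]]
[[350, 87], [345, 307], [212, 308], [184, 87]] [[407.6, 18.1], [557.2, 73.4], [593.6, -21.7], [443.9, -82.2]]
```

Request:
send_rows(targets=[0, 0, 0, -0.03, 0.04, 0.5, 1, 0, 0, 0, 0, 0, 0.5, 1, 0, 0, 0, 0, 0, 0.38, 1, 0, 0, 0, 0, 0, 0, 1])

```text
time_s: 6.7
eef_pos: [488.6, 28.7, 69.8]
ee_rot: [-0.001, -0.175, 0.985, 0.001]
force: [0.4, 0.1, 0.3]
grip_width: 1.0
grip_force: 0.0
```

Request:
send_rows(targets=[0, 0, 0, 0, 0, 0, 0, 0, 0, 0, 0, 0, 0, -0.2, 0, 0, 0, 0, 0, 0, -0.6, 0, 0, 0, 0, 0, 0, -1, 0, 0, 0, 0, 0, 0, -1], newtons=36)

```text
time_s: 7.32
eef_pos: [490.0, 28.4, 72.5]
ee_rot: [0.002, -0.175, 0.985, -0.001]
force: [-0.6, -2.3, 7.7]
grip_width: 0.336
grip_force: 37.2
```

Request:
send_rows(targets=[0, 0, 0, 0, 0, 0, -1, 0, 0, 0, 0, 0, 0, -1])

```text
time_s: 7.58
eef_pos: [490.0, 28.4, 72.5]
ee_rot: [0.002, -0.175, 0.985, -0.001]
force: [0.3, -2.9, 7.4]
grip_width: 0.33
grip_force: 37.2
```

```bash
python3 -c "
from h import *
to(489.5,28.7,71)
c=cap('wrist','w3.png')"
```

```text
t 7.575 pos [490.   28.4  72.5] units [0.006 0.008 0.025] yaw_y 110.2 F [ 0.3 -2.9  7.4] grip 0.32987677722042535 37.194058299064636
```

View pics/w3.png

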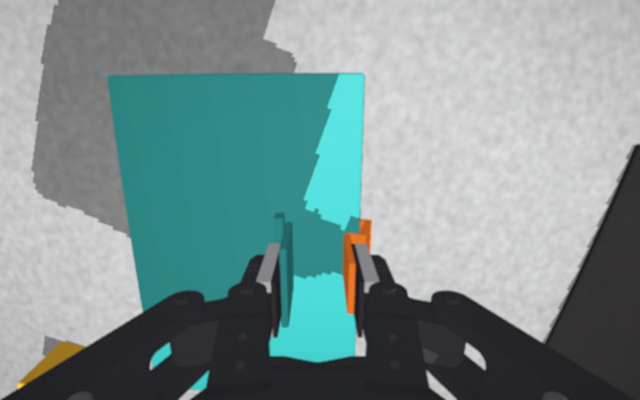

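Wrist view: one finger is on the lip (280,270) and the other on the upright tab (355,265). The opening is 28 mm, so the tab is pressed. Lifting now.

Request:
send_rows(targets=[0, 0, 0, 0, 0, -0.1, -1, 0, 0, 0, 0, 0, -0.2, -1, 0, 0, 0, 0, 0, -0.2, -1, 0, 0, 0, 0, 0, -0.2, -1, 0, 0, 0, 0, 0, -0.2, -1])

```text
time_s: 8.25
eef_pos: [488.8, 29.0, 126.1]
ee_rot: [0.0, -0.175, 0.985, -0.0]
force: [0.7, 0.0, -1.7]
grip_width: 0.332
grip_force: 35.7
```

Request:
send_rows(targets=[0, 0, 0, 0, 0, -0.3, -1, 0, 0, 0, 0, 0, -0.3, -1, 0, 0, 0, 0, 0, 0, -1, 0, 0, 0, 0, 0, 0, -1])

```text
time_s: 8.75
eef_pos: [488.5, 29.1, 160.6]
ee_rot: [-0.0, -0.175, 0.985, 0.0]
force: [0.6, -0.5, -1.8]
grip_width: 0.333
grip_force: 35.7
```

```bash
python3 - <<'E'
from h import *
import pickle
to(489.5,28.7,71)
a,b=cap('scene'),cap('wrist');pickle.dump((a,b),open('l.pkl','wb'))
x=cv2.resize(a['img'][150:270,260:400],None,fx=3,fy=3)
o=np.zeros((400,740,3),np.uint8);o[:360,:420]=x;o[:200,420:]=cv2.resize(b['img'],(320,200));cv2.imwrite('pics/lift.png',o[:,:,::-1])
t=pickle.load(open('c0.pkl','rb'))['top']
k=big(mask(t,(0,0,0),(179,255,60),(190,170,260,255)));A=cv2.approxPolyDP(cv2.convexHull(k),5,True)[:,0];print([onz(t,p,4)[:2].round().tolist() for p in A])
w=pickle.load(open('w1.pkl','rb'));
print('mat w1',[onz(w,p,4)[:2].round().tolist() for p in((490,69),(427,277),(566,301),(639,107))])
E
```

```text
t 8.75 pos [488.5  29.1 160.6] units [-0.015 -0.012  1.493] yaw_y 110.2 F [ 0.6 -0.5 -1.8] grip 0.33313394419535386 35.731242299079895
[[587.0, 233.0], [381.0, 206.0], [359.0, 361.0], [569.0, 391.0]]
mat w1 [[377.0, 204.0], [592.0, 235.0], [568.0, 401.0], [353.0, 364.0]]
```

View pics/lift.png

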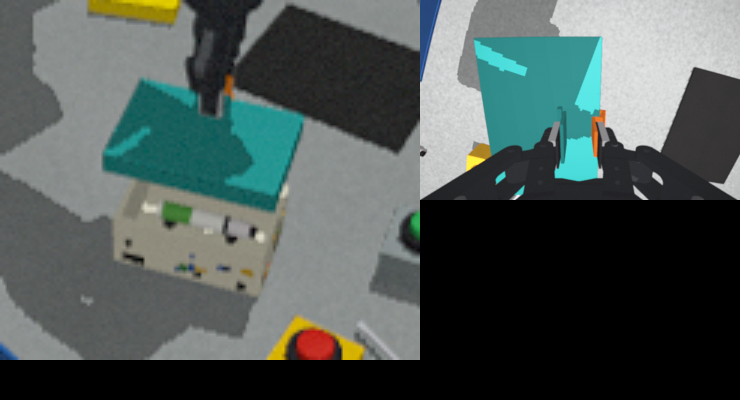

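The cover is off and level. The scene crop shows the marker in the open feeder at (210,217). Now to the mat, whose centre is about (473,300).

Request:
send_rows(targets=[0, 0, 0, -0.1, 0.35, 0, -1, 0, 0, 0, -0.19, 0.7, 0, -1, 0, 0, 0, -0.19, 0.7, 0, -1, 0, 0, 0, -0.19, 0.7, 0, -1, 0, 0, 0, -0.19, 0.7, 0.2, -1])

```text
time_s: 9.48
eef_pos: [472.1, 225.7, 149.1]
ee_rot: [0.0, -0.175, 0.985, 0.0]
force: [0.7, 0.9, -1.4]
grip_width: 0.33
grip_force: 35.8
```

Request:
send_rows(targets=[0, 0, 0, -0.19, 0.7, 0.3, -1, 0, 0, 0, -0.19, 0.7, 0.4, -1, 0, 0, 0, -0.1, 0.35, 0.4, -1, 0, 0, 0, 0, 0, 0.4, -1, 0, 0, 0, 0, 0, 0, -1])

```text
time_s: 10.1
eef_pos: [461.6, 332.3, 57.1]
ee_rot: [-0.002, -0.175, 0.984, -0.001]
force: [-0.1, -0.1, -0.4]
grip_width: 0.334
grip_force: 35.9
```

```bash
python3 -c "
from h import *
to(461.8,332.9,36.5)"
```

```text
t 10.1 pos [461.6 332.3  57.1] units [-0.008  0.009  0.344] yaw_y 110.2 F [-0.1 -0.1 -0.4] grip 0.33437458869154113 35.90325951576233
```

Request:
send_rows(targets=[0, 0, 0, 0, 0, 0.1, -1, 0, 0, 0, 0, 0, 0.1, -1, 0, 0, 0, 0, 0, 0.08, -1, 0, 0, 0, 0, 0, 0, -1, 0, 0, 0, 0, 0, 0, -1])

```text
time_s: 10.72
eef_pos: [463.0, 332.7, 42.5]
ee_rot: [0.0, -0.175, 0.985, 0.0]
force: [-0.1, -0.1, -2.0]
grip_width: 0.329
grip_force: 35.9
```

Request:
send_rows(targets=[0, 0, 0, 0, 0, 0.04, -1, 0, 0, 0, 0, 0, 0, -1])

```text
time_s: 10.98
eef_pos: [462.8, 332.6, 39.8]
ee_rot: [-0.0, -0.175, 0.985, -0.0]
force: [0.4, 0.3, -1.5]
grip_width: 0.329
grip_force: 35.9
```

Request:
send_rows(targets=[0, 0, 0, 0, 0, 0.04, -1, 0, 0, 0, 0, 0, 0, -1])

```text
time_s: 11.22
eef_pos: [462.7, 332.6, 37.3]
ee_rot: [-0.0, -0.175, 0.985, -0.0]
force: [-0.4, 0.0, -1.4]
grip_width: 0.332
grip_force: 35.9
```

Request:
send_rows(targets=[0, 0, 0, 0, 0, 0.04, -1, 0, 0, 0, 0, 0, 0, -1])

```text
time_s: 11.48
eef_pos: [463.0, 332.7, 36.5]
ee_rot: [0.0, -0.175, 0.985, -0.0]
force: [-4.7, -3.2, 11.6]
grip_width: 0.328
grip_force: 38.0
```

Request:
send_rows(targets=[0, 0, 0, 0, 0, 0.03, -1, 0, 0, 0, 0, 0, 0, -1])

```text
time_s: 11.72
eef_pos: [463.1, 332.7, 36.4]
ee_rot: [0.001, -0.175, 0.985, -0.0]
force: [-11.2, -8.2, 28.1]
grip_width: 0.331
grip_force: 39.8
```

Seated. I relieve the press and open.

Request:
send_rows(targets=[0, 0, 0, 0, 0, -0.05, -1, 0, 0, 0, 0, 0, 0, 0.1, 0, 0, 0, 0, 0, 0, 0.5, 0, 0, 0, 0, 0, 0, 1, 0, 0, 0, 0, 0, 0, 1])

```text
time_s: 12.35
eef_pos: [462.9, 332.7, 36.2]
ee_rot: [-0.0, -0.175, 0.985, -0.0]
force: [0.0, 0.4, 0.1]
grip_width: 1.002
grip_force: 0.0
```

Request:
send_rows(targets=[0, 0, 0, 0, 0, -0.4, 1, 0, 0, 0, 0, 0, -0.8, 1, 0, 0, 0, 0, 0, -0.8, 1, 0, 0, 0, 0, 0, -0.4, 1, 0, 0, 0, 0.19, -0.7, 0, 1])

```text
time_s: 12.98
eef_pos: [467.1, 290.5, 182.2]
ee_rot: [0.002, -0.177, 0.984, 0.0]
force: [1.2, -0.7, -0.8]
grip_width: 1.002
grip_force: 0.0
```

Request:
send_rows(targets=[0, 0, 0, 0.19, -0.7, 0, 1, 0, 0, 0, 0.19, -0.7, 0, 1, 0, 0, 0, 0.1, -0.5, 0, 1, 0, 0, 0, 0, 0, 0, 1, 0, 0, 0, 0, 0, 0, 1])

```text
time_s: 13.6
eef_pos: [478.9, 172.9, 180.4]
ee_rot: [0.0, -0.175, 0.985, 0.0]
force: [0.2, -0.1, -0.4]
grip_width: 0.998
grip_force: 0.0
```

```bash
python3 - <<'E'
from h import *
import pickle
to(501,-4.5,60)
b,s,t=cap('wrist'),cap('scene'),cap('top');pickle.dump((b,s,t),open('m.pkl','wb'))
o=np.zeros((560,640,3),np.uint8);o[:400]=b['img'];o[400:560,:280]=cv2.resize(s['img'][140:220,300:440],None,fx=2,fy=2);o[400:560,320:]=cv2.resize(s['img'][190:270,280:440],None,fx=2,fy=2);cv2.imwrite('pics/m.png',o[:,:,::-1])
E
```

```text
t 13.6 pos [478.9 172.9 180.4] units [ 0.675 -2.903  2.005] yaw_y 110.2 F [ 0.2 -0.1 -0.4] grip 0.9975644195472445 0.0
```

View pics/m.png

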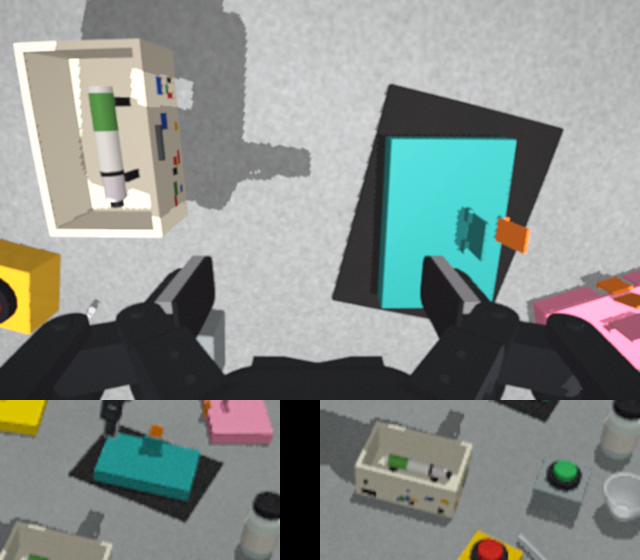

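Wrist view: the cover lies in the middle of the mat (445,222), and the marker in the feeder runs from (101,88) to (117,206). The scene crop shows its ends near scene pixels (315,219) and (345,228).

```bash
python3 - <<'E'
from h import *
import pickle
b,s,t=pickle.load(open('m.pkl','rb'))
for z in (36,45): print(z,[onz(b,p,z)[:2].round(1).tolist() for p in ((101,88),(117,207))],[onz(s,p,z)[:2].round(1).tolist() for p in((315.5,219),(345,227.5))])
G=[]
for c,r in((b,(75,80,130,140)),(s,(305,205,330,228)),(t,(285,175,345,235))):
    try:
        k=big(mask(c,(40,80,30),(75,255,255),r));G.append(cen(k));print(cv2.contourArea(k),G[-1],onz(c,G[-1],36).round(1),onz(c,G[-1],40).round(1))
    except ValueError: print('none')
print('green',tri(b,G[0],s,G[1]))
print('feeder rim',[onz(b,p,60)[:2].round(1).tolist() for p in((15,43),(139,39),(162,236),(51,236))])
E
```

```text
36 [[461.4, -18.5], [555.4, 14.9]] [[468.0, -14.5], [556.1, 13.3]]
45 [[460.0, -13.2], [551.0, 19.1]] [[472.9, -20.9], [560.1, 6.5]]
826.5 [102.97076023 111.54990926] [479.2 -13.1  36. ] [478.3 -10.8  40. ]
41.0 [318.2804878  220.68292683] [478.6 -14.6  36. ] [480.8 -17.5  40. ]
18.0 [314.61111111 211.56481481] [481. -14.  36.] [480.5 -13.9  40. ]
green (array([478.80136859, -13.81355159,  35.27813548]), np.float64(1.2576285328223975))
feeder rim [[447.4, -74.2], [415.3, 14.8], [555.0, 66.4], [588.7, -23.0]]
```

Request:
send_rows(targets=[0, 0, 0, 0.15, -0.72, 0, -0.1, 0, 0, 0, 0.16, -0.73, 0, -0.1, 0, 0, 0, 0.16, -0.73, 0, -0.1, 0, 0, 0, 0.15, -0.72, 0.5, -0.1, 0, 0, 0, 0, 0, 0.5, -0.1])

```text
time_s: 14.38
eef_pos: [504.6, -5.6, 119.6]
ee_rot: [0.0, -0.174, 0.985, -0.0]
force: [0.2, -0.1, -1.1]
grip_width: 0.45
grip_force: 0.0
```

Request:
send_rows(targets=[0, 0, 0, 0, 0, 0, -0.1, 0, 0, 0, 0, 0, 0, -0.1])

```text
time_s: 14.62
eef_pos: [504.6, -3.1, 121.5]
ee_rot: [0.001, -0.176, 0.984, -0.0]
force: [-0.2, 0.3, 0.9]
grip_width: 0.452
grip_force: 0.0
```

```bash
python3 -c "
from h import *
to(504,-3.3,21)
c=cap('wrist','w5.png')"
```

```text
t 14.625 pos [504.6  -3.1 121.5] units [0.013 0.003 1.674] yaw_y 110.3 F [-0.2  0.3  0.9] grip 0.45179545018766176 0.0
```

View pics/w5.png

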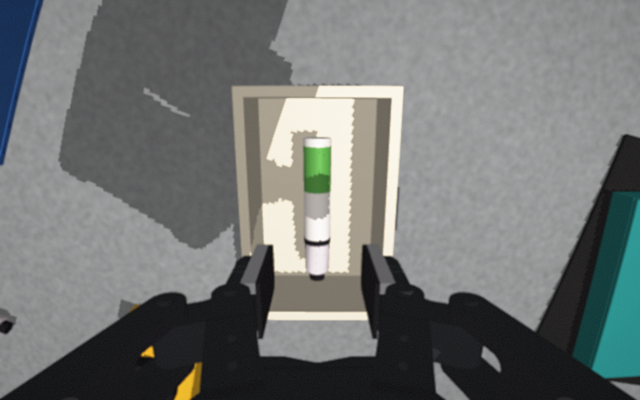

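Wrist view: the marker (317,208) lies centred between the fingers (265 and 372), and the fingers fit inside the trough walls. Descending.

Request:
send_rows(targets=[0, 0, 0, 0, 0, 0.5, -0.1, 0, 0, 0, 0, 0, 0.5, -0.1, 0, 0, 0, 0, 0, 0.45, -0.1, 0, 0, 0, 0, 0, 0.2, -0.1, 0, 0, 0, 0, 0, 0, -0.1])

```text
time_s: 15.3
eef_pos: [504.4, -3.6, 21.7]
ee_rot: [0.0, -0.175, 0.984, -0.0]
force: [-0.4, 0.7, 0.5]
grip_width: 0.448
grip_force: 0.0
```

Request:
send_rows(targets=[0, 0, 0, 0, 0, 0, -1, 0, 0, 0, 0, 0, 0, -1, 0, 0, 0, 0, 0, 0, -1, 0, 0, 0, 0, 0, 0, -1], newtons=30)

```text
time_s: 15.8
eef_pos: [504.7, -3.8, 22.1]
ee_rot: [0.001, -0.175, 0.985, -0.0]
force: [1.1, 1.7, 7.1]
grip_width: 0.193
grip_force: 30.0
```

Request:
send_rows(targets=[0, 0, 0, 0, 0, -0.1, -1, 0, 0, 0, 0, 0, -0.3, -1, 0, 0, 0, 0, 0, -0.4, -1, 0, 0, 0, 0, 0, -0.5, -1, 0, 0, 0, 0, 0, -0.5, -1])

```text
time_s: 16.42
eef_pos: [503.8, -3.8, 130.4]
ee_rot: [-0.0, -0.175, 0.985, 0.0]
force: [0.2, -0.6, -0.0]
grip_width: 0.196
grip_force: 29.5
```

Gripped, 16.4 mm reading for an 18 mm barrel. Now to the tray centre (459,-316).

Request:
send_rows(targets=[0, 0, 0, 0.2, -0.36, -0.2, -1, 0, 0, 0, 0.36, -0.66, 0, -1, 0, 0, 0, 0.36, -0.66, 0, -1, 0, 0, 0, 0.36, -0.66, 0, -1, 0, 0, 0, 0.36, -0.66, 0, -1])

```text
time_s: 17.05
eef_pos: [473.2, -208.1, 141.6]
ee_rot: [-0.0, -0.175, 0.985, -0.0]
force: [1.0, 0.2, -1.3]
grip_width: 0.194
grip_force: 29.5
```

Request:
send_rows(targets=[0, 0, 0, 0.36, -0.66, 0, -1, 0, 0, 0, 0.36, -0.66, 0, -1, 0, 0, 0, 0.13, -0.3, 0.3, -1, 0, 0, 0, 0, 0, 0.5, -1, 0, 0, 0, 0, 0, 0, -1])

```text
time_s: 17.68
eef_pos: [458.4, -314.8, 91.8]
ee_rot: [-0.001, -0.175, 0.985, 0.002]
force: [-0.3, -0.4, 0.2]
grip_width: 0.201
grip_force: 29.5
```

```bash
python3 - <<'E'
from h import *
to(459,-316,20)
b,s=cap('wrist'),cap('scene')
o=np.zeros((560,640,3),np.uint8);o[:400]=b['img'];o[400:560,:480]=cv2.resize(s['img'][260:340,160:400],None,fx=2,fy=2);cv2.imwrite('pics/tr.png',o[:,:,::-1])
E
```

```text
t 17.675 pos [ 458.4 -314.8   91.8] units [-0.004 -0.028  1.197] yaw_y 110.2 F [-0.3 -0.4  0.2] grip 0.20060018079323666 29.492884576320648
```

View pics/tr.png

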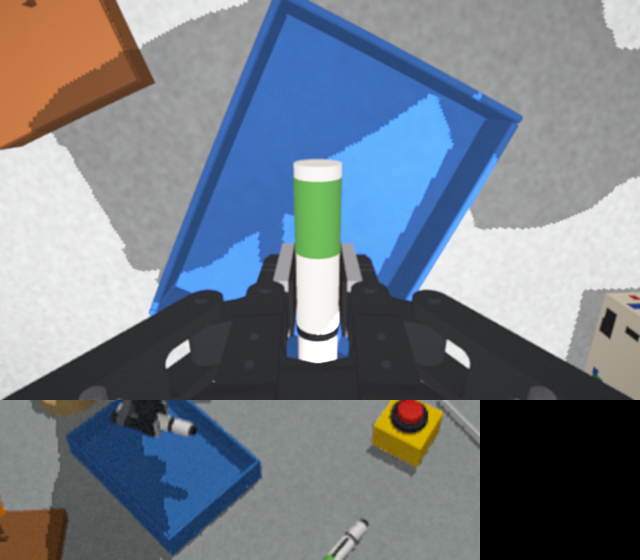

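Ten pictures are used up. The last shows the marker held level at (317,260), over the tray floor. Now I lower it by feel.

Request:
send_rows(targets=[0, 0, 0, 0, -0.02, 0.5, -1, 0, 0, 0, 0, 0, 0.4, -1, 0, 0, 0, 0, 0, 0.2, -1, 0, 0, 0, 0, 0, 0.1, -1, 0, 0, 0, 0, 0, 0, -1])

```text
time_s: 18.4
eef_pos: [460.2, -316.8, 21.9]
ee_rot: [0.0, -0.175, 0.985, -0.0]
force: [0.0, 0.7, 0.5]
grip_width: 0.202
grip_force: 29.5
```

Request:
send_rows(targets=[0, 0, 0, 0, 0, 0.07, -1, 0, 0, 0, 0, 0, 0, -1])

```text
time_s: 18.65
eef_pos: [459.9, -316.6, 17.2]
ee_rot: [0.0, -0.175, 0.985, -0.0]
force: [0.1, -0.7, 0.2]
grip_width: 0.196
grip_force: 29.5
```

Request:
send_rows(targets=[0, 0, 0, 0, 0, 0.06, -1, 0, 0, 0, 0, 0, 0, -1])

```text
time_s: 18.9
eef_pos: [459.8, -316.5, 13.3]
ee_rot: [-0.0, -0.175, 0.985, 0.0]
force: [0.7, -0.8, -0.4]
grip_width: 0.196
grip_force: 29.5
```

Request:
send_rows(targets=[0, 0, 0, 0, 0, 0.05, -1, 0, 0, 0, 0, 0, 0, -1])

```text
time_s: 19.15
eef_pos: [459.8, -316.5, 10.3]
ee_rot: [-0.0, -0.175, 0.985, 0.0]
force: [0.6, -0.2, 0.4]
grip_width: 0.201
grip_force: 29.5
```

Request:
send_rows(targets=[0, 0, 0, 0, 0, 0.03, -1, 0, 0, 0, 0, 0, 0, -1])

```text
time_s: 19.4
eef_pos: [459.9, -316.6, 8.6]
ee_rot: [-0.0, -0.175, 0.985, 0.0]
force: [-0.6, 0.6, -1.4]
grip_width: 0.201
grip_force: 29.5
```

Request:
send_rows(targets=[0, 0, 0, 0, 0, 0.03, -1, 0, 0, 0, 0, 0, 0, -1])

```text
time_s: 19.65
eef_pos: [459.9, -316.5, 6.8]
ee_rot: [-0.0, -0.175, 0.985, 0.0]
force: [-0.4, 0.2, -0.6]
grip_width: 0.194
grip_force: 29.5
```

Request:
send_rows(targets=[0, 0, 0, 0, 0, 0.03, -1, 0, 0, 0, 0, 0, 0, -1])

```text
time_s: 19.9
eef_pos: [460.0, -316.7, 5.4]
ee_rot: [0.0, -0.175, 0.985, -0.0]
force: [-0.2, 0.2, 2.5]
grip_width: 0.195
grip_force: 31.2
```

Fingertip contact at 5.4 mm leaves the barrel at most about 5 mm above the floor. I open gently.

Request:
send_rows(targets=[0, 0, 0, 0, 0, 0, -0.56, 0, 0, 0, 0, 0, 0, -0.5, 0, 0, 0, 0, 0, 0, -0.4, 0, 0, 0, 0, 0, 0, -0.2, 0, 0, 0, 0, 0, 0, 0], newtons=20)

```text
time_s: 20.52
eef_pos: [459.9, -316.6, 5.1]
ee_rot: [-0.0, -0.175, 0.985, 0.0]
force: [0.1, -0.6, -0.1]
grip_width: 0.501
grip_force: 0.0
```

Request:
send_rows(targets=[0, 0, 0, 0, 0, 0, 0, 0, 0, 0, 0, 0, -0.2, 0, 0, 0, 0, 0, 0, -0.5, 0, 0, 0, 0, 0, 0, -0.8, 0, 0, 0, 0, 0, 0, -0.8, 0])

```text
time_s: 21.15
eef_pos: [459.8, -316.5, 145.5]
ee_rot: [0.0, -0.175, 0.985, -0.0]
force: [0.7, -0.4, 0.3]
grip_width: 0.496
grip_force: 0.0
```

Request:
send_rows(targets=[0, 0, 0, 0, 0, -0.5, 0, 0, 0, 0, 0, 0, 0, 0, 0, 0, 0, 0, 0, 0, 0])

```text
time_s: 21.52
eef_pos: [459.6, -316.3, 172.6]
ee_rot: [-0.0, -0.175, 0.985, 0.001]
force: [-0.2, 0.9, -0.7]
grip_width: 0.503
grip_force: 0.0
```

```bash
python3 - <<'E'
from h import *
import pickle,time
to(459,-316,20)
b,s,t=cap('wrist'),cap('scene'),cap('top')
P=[]
for c,r in((b,None),(s,(185,240,300,345)),(t,(370,175,440,260))):
    try:
        k=big(mask(c,(40,80,30),(75,255,255),r));P.append(cen(k));print(cv2.contourArea(k),P[-1],onz(c,P[-1],14).round(1))
    except ValueError: print('none')
print('green marker band',tri(b,P[0],s,P[1]))
k=big(mask(t,(83,100,50),(97,255,255),(185,165,260,255)));print('cover',onz(t,cen(k),28).round(1))
t0=pickle.load(open('c0.pkl','rb'))
for n,c in(('scene',s),('top',t)):
    d=cv2.absdiff(c['img'],t0[n]['img']).max(2)>60
    for nm,q in {'driver':(380,255,435,315),'ink':(418,185,445,222),'caps':(420,225,448,253),'spare':(310,315,347,358),'tape':(175,236,213,268)}.items() if n=='scene' else {'driver':(308,98,332,156),'ink':(225,130,247,155),'caps':(260,113,285,137),'spare':(372,140,408,155),'tape':(388,262,420,292)}.items(): print(n,nm,int(d[q[1]:q[3],q[0]:q[2]].sum()),end=' ')
E
```

```text
t 21.525 pos [ 459.6 -316.3  172.6] units [0.006 0.005 2.543] yaw_y 110.2 F [-0.2  0.9 -0.7] grip 0.5030372412403454 0.0
617.0 [316.43435981 154.24041059] [ 434.9 -325.7   14. ]
54.5 [231.00611621 287.63608563] [ 432.8 -327.3   14. ]
none
green marker band (array([ 434.20937332, -326.81253865,   15.74048908]), np.float64(2.253261644091083))
cover [477.2 292.4  28. ]
scene driver 0 scene ink 0 scene caps 0 scene spare 0 scene tape 66 top driver 0 top ink 0 top caps 0 top spare 0 top tape 32
```

The marker lies at z≈15 mm in the tray, the cover is on the mat, and the bystanders are unmoved; the tape's pixel change is most likely the arm overhead and its shadow. Handing in.

```bash
python3 -c "
from rig import job
print(job.finish_job())"
```

```text
the job is handed in; nothing more can be done
None
```

The job is handed in with no verdict returned: I pressed the red button, set the teal cover on the mat (about 10 mm off centre), and released the jammed marker in the tray from about 5 mm up because the fingertips reached the floor first; the arm never went near the green button, and the bystanders look unmoved, though arm or shadow partly hid the tape roll.

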